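# Press the caps onto a tray of specimen tubes

### The job

The four specimen tubes in the loading tray have had their caps only set on. Push the tray up the ramp of the lever press, tubes first, until its rear edge drops behind the lip; then pull the lever all the way down to its stop so that every cap is pressed home, and ease the lever back up to rest without letting it fly up. Leave the tray lying in the press and do not disturb the other things on the bench.

Things in the scene. Friction and masses are not known exactly. Their poses are not given: they have to be found in the camera images.
- press: Grey cast C-shaped bench press, 0.25 m tall, fixed. Origin: on the bench straight below the ram. +x: the way a tray is pushed in, towards the column (x 64 to 118 mm); the lever is on the -y side; z up. Head: x -40 to 98, y +-29, 155 to 247 mm high. Nothing stands over ramp and nest in front of the head but the lever, at y = -59 mm and beyond.
- nest_center (a point): Centre of the nest floor, which is 7 mm above the bench: (-42.5, 0) mm in the press's frame, press's axes. The tray's origin lies here, within about 3 mm, when in place. The nest is 169 mm long, from the lip (13 mm high, x = -133 to -127 mm) to an upright back stop (x = 42 mm), between guide rails 84 mm apart, 8 mm thick, their tops 24 mm above the bench.
- ramp_foot (a point): Middle of the foot of the steel ramp, on the bench: (-213, 0) mm in the press's frame, press's axes. The ramp is 124 mm wide and rises over 80 mm to the lip, 13 mm high. Rails on it, 22 mm tall, flare from 84 mm apart at the lip to 112 mm apart at the foot.
- plate_center (a point): Centre of the underside of the aluminium pressing plate (78 x 78 x 10 mm) on the ram, over the press's origin: 107 mm above the bench at rest, 66.5 mm with the lever at its stop.
- lever_grip (a point): Centre of the black rubber grip at the lever's end: a cylinder 24 mm thick, 78 mm long, lying along the press's y, free all round; it can be pushed down from above. At rest at (-106, -115, 326) mm in the press's frame, at its stop 116 mm high. It runs on a circle of 190 mm radius about lever_pivot in the press's x-z plane. The lever bar (16 x 10 mm) joins its inner end.
- lever_pivot (a point): Point of the lever's turning axis (parallel to the press's y) level with the middle of the grip's length: (26, -115, 190) mm in the press's frame, press's axes.
- lever (a joint): Lever angle, rad: 0 at rest (bar 0.80 rad above horizontal, towards the open front), grows as the grip goes down, 1.20 at the stop. A spring returns it: about 4 N down on the grip starts it, 7 N holds it at the stop, about 11 N with caps to press. Left free it flies up at over 4 rad/s; easing it back at under 1.5 rad/s is well.
- tray: Flat aluminium loading tray, 165 mm (its x) by 80 mm (its y), 5 mm thick, about 0.5 kg with its tubes. Origin: centre of its underside; +x points to the end with the tubes, which enters the press first. Its front edge is at x = 82.5 mm.
- tubes_center (a point): Centre of the four glass tubes (25 mm wide, 36 mm apart in a square), at the underside of the tray, 42.5 mm ahead of its origin. They stand in a white block 76 x 76 mm, 29 mm high. Cap tops are 64 to 66 mm above the underside at first, 59 mm when home.
- tray_handle (a point): Centre of the tray's upright end plate, 30 mm above the underside, at x = -78.5 mm in the tray's frame, tray's axes. The plate is 8 mm thick (tray's x), 70 mm wide, its top 60 mm above the underside, outer face at x = -82.5 mm. Push it from outside, or pinch it from above; 77 mm of flat tray lie free between it and the block.
- cap1 (a joint): How far the front left (tray +x, +y) cap (white plastic, 29 mm wide, 12 mm tall) stands above its home position, m: 5 to 7 mm at first, 0 when home. It stays where it is left; about 4 N presses it down.
- cap2 (a joint): How far the front right (+x, -y) cap (white plastic, 29 mm wide, 12 mm tall) stands above its home position, m: 5 to 7 mm at first, 0 when home. It stays where it is left; about 4 N presses it down.
- cap3 (a joint): How far the rear left (-x, +y) cap (white plastic, 29 mm wide, 12 mm tall) stands above its home position, m: 5 to 7 mm at first, 0 when home. It stays where it is left; about 4 N presses it down.
- cap4 (a joint): How far the rear right (-x, -y) cap (white plastic, 29 mm wide, 12 mm tall) stands above its home position, m: 5 to 7 mm at first, 0 when home. It stays where it is left; about 4 N presses it down.
- beaker_large: Bystander: glass beaker, 70 mm wide, 92 mm tall; origin under its centre.
- beaker_small: Bystander: glass beaker, 48 mm wide, 66 mm tall; origin under its centre.
- petri_dish: Bystander: clear covered dish, 94 mm wide, 16 mm tall; origin under its centre.
- capped_tube: Bystander: one capped specimen tube standing on the bench beside the press, 29 mm wide, 54 mm tall; origin under its centre.
- wash_bottle: Bystander: white plastic bottle, 62 mm wide, 155 mm tall, behind the press's column; origin under its centre.
- tweezers: Bystander: steel tweezers lying on the bench, 110 mm long; origin at its middle.
- spare_cap: Bystander: spare white cap on the bench, 31 mm wide, 12 mm tall; origin under its centre.
Things that resemble listed ones, but are neither listed nor needed, are in the scene too. Leave any blue or red look-alike of the tray alone.

How it is judged:
By the outcome, as a careful person would: the job done as asked, in the order asked, and still so for the second after the job is handed in, with the robot touching nothing.
It also fails if it takes over 72 s, if anything falls off the work surface, if the arm or the gripper's body presses on something with over 40 N, if the wrist force passes 120 N, or if a joint passes its speed limit or range.

### The arm

A 6-joint arm with a two-finger parallel gripper is mounted at the origin on the work surface. World frame = base frame: x ahead of the robot, y to its left, z up, the work surface at z = 0. Lengths are in m, angles in rad, forces in N, time in s.
With the tool pointing down it reaches from about 0.375 to 0.9 m from the base axis. Payload 3.1 kg.
Tool frame: the origin (TCP) lies midway between the tips of the shut fingers; the grasp point (between the pads) lies 19 mm behind it; x points along the fingers, z is the direction in which the jaws open and shut, and the axes are right-handed (so a half turn about x gives the same grasp; the last joint's range is limited). The gripper opens to 87 mm and grips with 3 to 60 N. Pads are 19 mm wide; open, the fingers measure 117 mm over their backs; the gripper's body (75 mm by 190 mm) begins 51 mm behind the grasp point.
Start: joints at [-1.383, 0.527, 1.433, -0, 1.181, -0.178], TCP at [0.224, -0.583, 0.223] pointing down, gripper open.
Joint ranges: [-3.08, 3.08], [-0.75, 2.2], [0.22, 2.44], [-1.43, 4.57], [0, 2.65], [-2.85, 2.85]. Speed limits (rad/s): [2.79, 2.79, 3.14, 3.14, 3.14, 3.14].

### API

Orientations are given as a unit quaternion [x, y, z, w].
In Python, from rig import robot, optics, workorder gives the robot as it stands.
- The arm moves only by the tool arm_command, never from a script. Its argument "plan" is a list of rows, each a list of 7 numbers: the shift along the tool's x, y, z in cm, then the turn, a rotation vector about the tool's x, y, z in rad, then the finger opening in cm, from 0 to 8.7. In form: [[x, y, z, ax, ay, az, gripper], ...]. A call has 1 to 12 rows; each row shifts and turns the pose as measured when the row begins, along the tool's axes as they then stand; what a row does not reach is not made up. A row lasts 1/8 s, in which the tool goes at most 62.5 mm and 10.7 degrees, less where a joint would pass 70% of its speed; a pose out of reach is approached as far as the arm can. A call with a gripper value outside its range is refused whole. The fingers move at their own pace and stop on an object; "grip_force" is the grip in N (left out, the last holds). Time passes only in rows, so rows that do not move let the fingers close. It gives the time, the measured TCP pose, the force and the opening at its end, in the units of the state.
- robot.get_obs(): the state, without advancing time (a new reading comes with each control period).
- optics.camera(name): name is "scene" or "side" or "wrist"; returns (picture, depth): 384x512x3 uint8, blue, green, red; 384x512 float32, m along the optical axis (not along the pixel's ray), 0 where there is no reading.
- optics.camera_info(name): a dict with "mtx" (3x3 intrinsics, pixels), "position" and "rotation" of the camera in the world; the wrist camera has in their place "tool_from_camera" (4x4, takes a point from camera to tool coordinates, whose origin is the TCP and whose axes are the tool frame's). Camera axes: x right, y down, z forward; pixel columns grow to the right and rows downward; lengths in m; the calibration is good to about 2 mm. A picture is of the moment at which its call begins: read the wrist's pose just before it. camera_info takes no time and is no camera call.
- workorder.hand_in(): hands the job in, once; it reports no verdict.
The state is a dict: "time": time; "q": joint angles; "joint_velocities": joint speeds; "joint_torque": joint torques, N m; "position": TCP position; "tool_rot": TCP orientation; "ft_force": force on the tool from outside, world axes, zero at the start; "moment": the same for the moment, N m; "grip_width": finger opening in m.
Only numpy, scipy, OpenCV 4.12 (cv2) and the standard library are available. Lean on these libraries where they do the work, as an engineer would, in place of code of your own. Each camera call takes 0.05 s, during which the arm holds its last target. There are 200 camera calls.

## Working session

There is one attempt and no reset: what is moved stays moved. The work goes in short steps, Python scripts to look and compute and a tool call to move; the robot and the scene stay as the last step left them, time stands still between calls to the robot, and variables do not carry over. Pictures are saved under pics/ and viewed, about 8 in all and at most 12, crops included, and the job is handed in when it is done.

Besides the shell and the picture viewer there is one more tool, called after "Request:" as name([rows], argument=value, ...), one row to a line, values as JSON. arm_command: Moves the arm, as the interface text tells. Its arguments: {"type":"object","properties":{"plan":{"type":"array"},"grip_force":{"type":"number"}},"required":["plan"]}

```bash
mkdir -p pics; cat > h.py <<'E'
import numpy as np, cv2
from scipy.spatial.transform import Rotation as R
from rig import robot, optics, workorder
def grab(n,f):
    o=robot.get_obs(); p,d=optics.camera(n); i=optics.camera_info(n)
    if n=="wrist":
        T=np.eye(4);T[:3,:3]=R.from_quat(o["tool_rot"]).as_matrix();T[:3,3]=o["position"]
        T=T@np.array(i["tool_from_camera"])
    else:
        T=np.eye(4);r=np.array(i["rotation"]);T[:3,:3]=r if r.shape==(3,3) else R.from_quat(r).as_matrix();T[:3,3]=i["position"]
    cv2.imwrite(f"pics/{f}.png",p); np.savez(f"pics/{f}.npz",d=d,T=T,K=i["mtx"]); return p,d
def load(f): return np.load(f"pics/{f}.npz")
def cloud(f):
    z=load(f); d=z["d"]; v,u=np.mgrid[:d.shape[0],:d.shape[1]]
    c=np.stack([u,v,np.ones_like(u)],-1)@np.linalg.inv(z["K"]).T*d[...,None]
    w=c@z["T"][:3,:3].T+z["T"][:3,3]; w[d==0]=np.nan; return w
def st():
    o=robot.get_obs(); print("t",round(o["time"],2),"p",np.round(o["position"],4),"q",np.round(o["q"],3),"F",np.round(o["ft_force"],1),"w",round(o["grip_width"],4)); print("axes xyz cols\n",np.round(R.from_quat(o["tool_rot"]).as_matrix(),3))
E
python3 - <<'E'
from h import *
a,_=grab("scene","s0"); b,_=grab("side","d0"); st()
cv2.imwrite("pics/both.png",np.vstack([a,b])[:, :])
for n in("scene","side"): print(n,optics.camera_info(n)["position"])
E
```

```text
t 0.1 p [ 0.224  -0.5827  0.2216] q [-1.382  0.528  1.434 -0.     1.181 -0.178] F [ 0.2 -0.  -0.3] w 0.0873
axes xyz cols
 [[-0.     0.933  0.359]
 [ 0.002  0.359 -0.933]
 [-1.     0.    -0.002]]
scene [ 1.21739799 -0.2468301   0.71428898]
side [1.41912456 0.5507685  1.05034968]
```

View pics/s0.png

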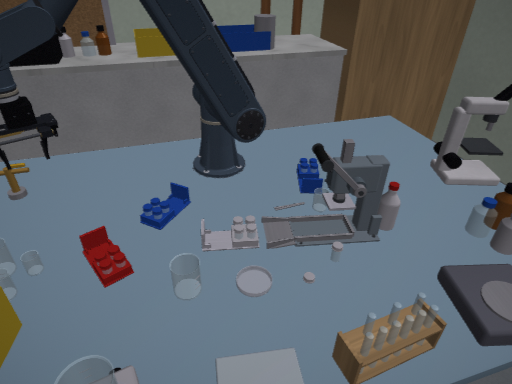

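View pics/d0.png

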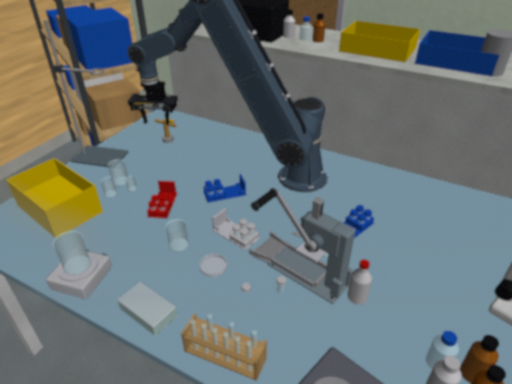

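```bash
python3 - <<'E'
from h import *
a=cv2.imread("pics/s0.png")[135:260,190:400]
cv2.imwrite("pics/c1.png",cv2.resize(a,(798,475),interpolation=cv2.INTER_CUBIC))
# top-down rectified height map from both clouds
W=np.concatenate([cloud(f).reshape(-1,3) for f in("s0","d0")]); C=np.concatenate([cv2.imread(f"pics/{f}.png").reshape(-1,3) for f in("s0","d0")])
m=(W[:,0]>.25)&(W[:,0]<.85)&(W[:,1]>-.4)&(W[:,1]<.4)&(W[:,2]<.36)&(W[:,2]>-.02)
W=W[m];C=C[m];o=np.argsort(W[:,2]);W=W[o];C=C[o]
im=np.zeros((600,800,3),np.uint8)
for w,c in zip(W,C):
    cv2.circle(im,(int((w[1]+.4)*1000),int((w[0]-.25)*1000)),1,c.tolist(),-1)
for k in range(0,800,100): cv2.putText(im,f"{k/1000-.4:.1f}",(k,10),0,.35,(0,0,255));cv2.line(im,(k,0),(k,600),(0,0,120),1)
for k in range(0,600,100): cv2.putText(im,f"{k/1000+.25:.2f}",(0,k+10),0,.35,(0,0,255));cv2.line(im,(0,k),(800,k),(0,0,120),1)
cv2.imwrite("pics/top.png",im)
E
```

```text
(no output)
```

View pics/c1.png

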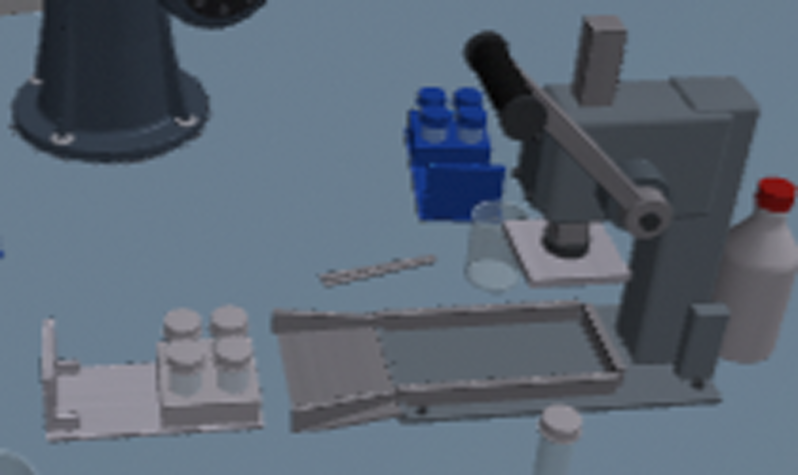

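View pics/top.png

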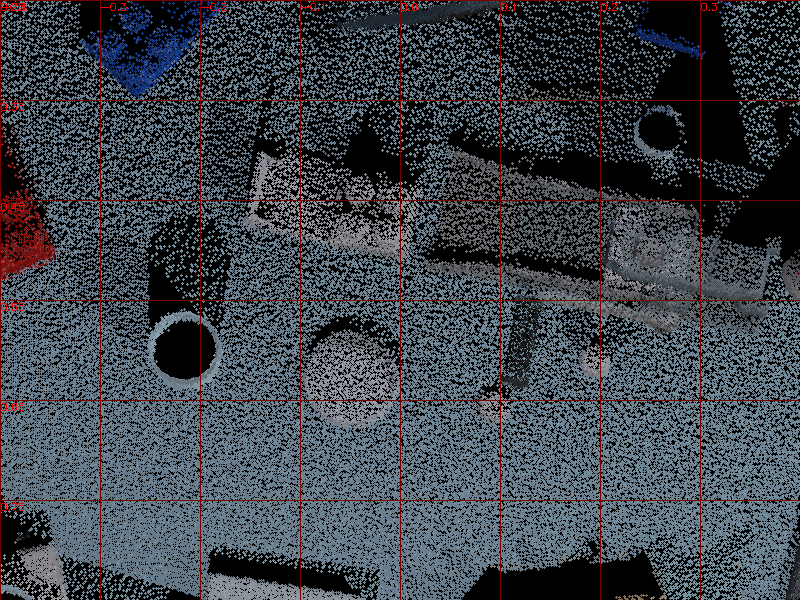

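```bash
python3 - <<'E'
from h import *
W=np.concatenate([cloud(f).reshape(-1,3) for f in("s0","d0")])
def sel(n,x0,x1,y0,y1,z0,z1):
    m=(W[:,0]>x0)&(W[:,0]<x1)&(W[:,1]>y0)&(W[:,1]<y1)&(W[:,2]>z0)&(W[:,2]<z1)
    P=W[m]; r=cv2.minAreaRect(P[:,:2].astype(np.float32)*1000)
    print(n,len(P),"rect c",np.round(r[0],1),"size",np.round(r[1],1),"ang",round(r[2],1),"zmean",P[:,2].mean().round(4),"mean",P[:,:2].mean(0).round(4))
    return P
sel("headtop",.44,.62,.1,.4,.241,.252)
sel("plate",.44,.56,.18,.32,.112,.121)
sel("handletop",.36,.5,-.18,-.11,.054,.064)
sel("grip",.45,.7,.05,.18,.29,.36)
sel("grip2",.54,.7,.05,.18,.29,.36)
sel("block+caps",.36,.55,-.1,.03,.027,.07)
sel("caps",.36,.55,-.1,.03,.058,.07)
sel("tray flat",.36,.56,-.17,-.055,.003,.009)
P=sel("rails",.38,.6,.06,.2,.020,.028)
# bench check
sel("bench",.65,.7,-.2,.1,-.02,.02)
for lo,hi in((.08,.1),(.1,.12),(.12,.14),(.14,.16),(.16,.18)):
    q=P[(P[:,1]>lo)&(P[:,1]<hi)]; a=q[q[:,0]<.47][:,0];b=q[q[:,0]>.47][:,0]
    print(lo,len(a),len(b),np.round(np.median(a),4) if len(a) else '',np.round(np.median(b),4) if len(b) else '')
E
```

```text
headtop 1178 rect c [530.9 283. ] size [157.1 102.3] ang 77.2 zmean 0.2468 mean [0.5189 0.293 ]
plate 578 rect c [506.8 266.6] size [119.4  81.3] ang 76.6 zmean 0.1169 mean [0.5152 0.2493]
handletop 83 rect c [ 438.3 -143.9] size [10.5 69.6] ang 79.4 zmean 0.0595 mean [ 0.44   -0.1448]
grip 702 rect c [590.2 138.6] size [ 60.2 103.5] ang 78.6 zmean 0.3278 mean [0.5918 0.1264]
grip2 702 rect c [590.2 138.6] size [ 60.2 103.5] ang 78.6 zmean 0.3278 mean [0.5918 0.1264]
block+caps 966 rect c [462.8 -25.9] size [78.1 82.5] ang 79.3 zmean 0.0499 mean [ 0.4709 -0.0266]
caps 437 rect c [462.6 -24.5] size [68.8 68.8] ang 74.7 zmean 0.064 mean [ 0.4643 -0.0257]
tray flat 678 rect c [ 459.6 -111.3] size [195.8 109.3] ang 1.0 zmean 0.0054 mean [ 0.4527 -0.1054]
rails 315 rect c [471.9 129.8] size [158.2 123.6] ang 81.9 zmean 0.0231 mean [0.4855 0.1363]
bench 3275 rect c [675. -50.] size [299.8  49.9] ang 90.0 zmean 0.0021 mean [ 0.675  -0.0503]
0.08 13 19 0.4152 0.5181
0.1 19 24 0.4221 0.519
0.12 20 29 0.4304 0.5242
0.14 28 32 0.434 0.5276
0.16 23 34 0.4379 0.5322
```

Request:
arm_command([
  [0.3, 3.6, -3.3, 0, 0, 0, 4],
  [0.3, 3.6, -3.3, 0.07, 0, 0, 4],
  [0.3, 3.6, -3.3, 0.07, 0, 0, 4],
  [0.3, 3.6, -3.3, 0.07, 0, 0, 4],
  [0.3, 3.2, -3.8, 0.07, 0, 0, 4],
  [0.3, 3.0, -4.0, 0.07, 0, 0, 4],
  [0.3, 2.8, -4.1, 0.07, 0, 0, 4],
  [0.3, 2.4, -4.3, 0.07, 0, 0, 4],
  [0.3, 2, -4, 0.07, 0, 0, 4],
], grip_force=40)

```text
time: 1.23
position: [0.4577, -0.2011, 0.1915]
tool_rot: [0.552, 0.443, -0.552, 0.441]
ft_force: [-0.1, -0.1, 0.2]
grip_width: 0.0399
```

```bash
cat >> h.py <<'E'
PX=np.array([.225,.974,0]);PY=np.array([-.974,.225,0]);PO=np.array([.504,.249,0])
def delta(p,zdir=None):
    o=robot.get_obs(); M=R.from_quat(o["tool_rot"]).as_matrix(); print("d tool cm",np.round(M.T@(np.array(p)-o["position"])*100,2), "press mm",np.round([(o["position"]-PO)@PX*1000,(o["position"]-PO)@PY*1000],1))
E
python3 - <<'E'
from h import *
st(); delta([.438,-.144,.15]); grab("wrist","w1"); print(np.round(R.from_matrix(load("w1")["T"][:3,:3]).as_matrix(),2), load("w1")["T"][:3,3])
E
```

```text
t 1.23 p [ 0.4577 -0.2011  0.1915] q [-0.639  0.406  1.773  0.002  0.966  1.151] F [-0.1 -0.1  0.2] w 0.0399
axes xyz cols
 [[-0.002  0.976 -0.218]
 [ 0.004 -0.218 -0.976]
 [-1.    -0.002 -0.003]]
d tool cm [ 4.17 -3.16 -5.13] press mm [-448.8  -56.2]
[[-0.22 -0.93 -0.29]
 [-0.98  0.21  0.07]
 [-0.    0.3  -0.95]] [ 0.53840631 -0.21931457  0.35285525]
```

View pics/w1.png

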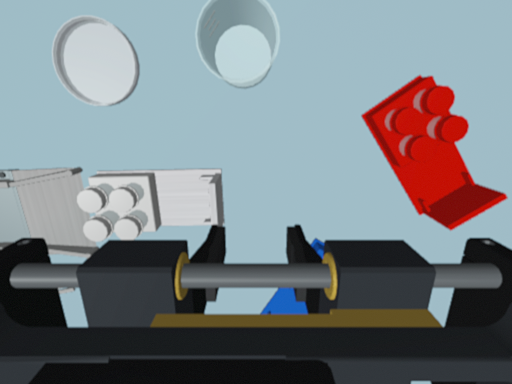

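```bash
python3 - <<'E'
from h import *
W=cloud("w1").reshape(-1,3)
def sel(n,x0,x1,y0,y1,z0,z1):
    m=(W[:,0]>x0)&(W[:,0]<x1)&(W[:,1]>y0)&(W[:,1]<y1)&(W[:,2]>z0)&(W[:,2]<z1)
    P=W[m]; r=cv2.minAreaRect(P[:,:2].astype(np.float32)*1000); print(n,len(P),np.round(r[0],1),np.round(r[1],1),round(r[2],1),P.mean(0).round(4))
    return P
sel("handle",.38,.5,-.18,-.11,.053,.07)
sel("block",.36,.55,-.1,.03,.026,.032)
sel("caps",.36,.55,-.1,.03,.055,.075)
P=sel("railramp",.36,.6,.03,.09,.015,.04)
for lo in np.arange(.02,.1,.01):
    q=W[(W[:,1]>lo)&(W[:,1]<lo+.01)&(W[:,2]>.0175)&(W[:,2]<.045)&(W[:,0]>.37)&(W[:,0]<.6)]
    print(lo.round(2),np.unique((q[:,0]*200).round()/200,return_counts=True)[0],len(q), q[:,2].max() if len(q) else '')
E
```

```text
handle 316 [ 446.7 -147.2] [ 8.3 53.4] 78.5 [ 0.4491 -0.1481  0.0587]
block 1226 [463.3 -27.2] [76.6 74.9] 78.8 [ 0.4713 -0.0408  0.0282]
caps 2219 [463.5 -27.6] [65.9 64.2] 79.3 [ 0.4643 -0.0289  0.0631]
railramp 430 [459.7  61.1] [ 59.2 121.2] 88.6 [0.4666 0.0639 0.0203]
0.02 [0.515 0.52 ] 38 0.022220660783898394
0.03 [0.515 0.52 ] 40 0.022691007347955483
0.04 [0.4   0.405 0.515 0.52 ] 44 0.022192148099003994
0.05 [0.4   0.405 0.515 0.52 ] 77 0.022694977581759646
0.06 [0.4   0.405 0.41  0.515 0.52 ] 72 0.02209180647758352
0.07 [0.405 0.41  0.415 0.515 0.52 ] 79 0.023072903943635037
0.08 [0.41  0.415 0.42  0.515 0.52 ] 71 0.0228773344263713
0.09 [0.415 0.42  0.425 0.515 0.52 ] 79 0.022526638097352614
```

Request:
arm_command([
  [0, -1.5, -2.5, -0.024, 0, 0, 4],
  [0, -1.45, -2.5, 0, 0, 0, 4],
  [4.2, 0, 0, 0, 0, 0, 4],
  [4.2, 0, 0, 0, 0, 0, 4],
  [4.2, 0, 0, 0, 0, 0, 4],
  [3.7, 0, 0, 0, 0, 0, 4],
])

```text
time: 2.02
position: [0.4446, -0.139, 0.0267]
tool_rot: [0.547, 0.45, -0.542, 0.452]
ft_force: [0.4, 0.5, -1.1]
grip_width: 0.0403
```

```bash
python3 - <<'E'
from h import *
st(); delta([.440,-.146,.028])
E
```

```text
t 2.02 p [ 0.4446 -0.139   0.0267] q [-0.548  0.678  1.98   0.013  0.478  1.198] F [ 0.4  0.5 -1.1] w 0.0403
axes xyz cols
 [[ 0.008  0.983 -0.186]
 [ 0.002 -0.186 -0.983]
 [-1.     0.008 -0.004]]
d tool cm [-0.13 -0.32  0.77] press mm [-391.3  -29.4]
```

Request:
arm_command([
  [0, -0.3, 0.75, 0, 0, 0, 4],
  [0, 0, 0, 0, 0, 0, 4],
  [0, 0, 0, 0, 0, 0, 0],
  [0, 0, 0, 0, 0, 0, 0],
  [0, 0, 0, 0, 0, 0, 0],
], grip_force=40)

```text
time: 2.65
position: [0.4403, -0.1471, 0.0285]
tool_rot: [0.547, 0.449, -0.542, 0.453]
ft_force: [-0.8, -0.2, -0.3]
grip_width: 0.0179
```

```bash
python3 - <<'E'
from h import *
st(); delta([.440,-.146,.028])
E
```

```text
t 2.65 p [ 0.4403 -0.1471  0.0285] q [-0.568  0.674  1.984  0.014  0.477  1.178] F [-0.8 -0.2 -0.3] w 0.0179
axes xyz cols
 [[ 0.009  0.983 -0.186]
 [ 0.002 -0.186 -0.983]
 [-1.     0.009 -0.003]]
d tool cm [ 0.05 -0.05 -0.11] press mm [-400.2  -27.1]
```

Request:
arm_command([
  [0, 0, 0, 0, 0, 0, 0],
  [0, 0, 0, 0, 0, 0, 0],
  [-0.1, -0.7, 0, 0.01, 0, 0, 0],
  [0, -0.7, 0, 0.01, 0, 0, 0],
  [0, -0.7, 0, 0.01, 0, 0, 0],
  [0, -0.6, 0, 0.01, 0, 0, 0],
  [0, 0, 0, 0, 0, 0, 0],
], grip_force=40)

```text
time: 3.52
position: [0.4123, -0.1413, 0.0294]
tool_rot: [0.557, 0.437, -0.551, 0.441]
ft_force: [-0.9, 0.8, -3.2]
grip_width: 0.0078
```

```bash
python3 - <<'E'
from h import *
st(); delta([.440,-.146,.028])
grab("scene","s1")
W=cloud("s1").reshape(-1,3)
def sel(n,x0,x1,y0,y1,z0,z1):
    m=(W[:,0]>x0)&(W[:,0]<x1)&(W[:,1]>y0)&(W[:,1]<y1)&(W[:,2]>z0)&(W[:,2]<z1)
    P=W[m]; r=cv2.minAreaRect(P[:,:2].astype(np.float32)*1000); c=np.array([*r[0],0])/1000-PO; print(n,len(P),np.round(r[0],1),np.round(r[1],1),round(r[2],1),"press",c@PX,c@PY)
sel("block",.3,.55,-.08,.035,.023,.035)
sel("caps",.3,.55,-.08,.035,.055,.075)
E
```

```text
t 3.52 p [ 0.4123 -0.1413  0.0294] q [-0.593  0.66   2.056  0.016  0.418  1.194] F [-0.9  0.8 -3.2] w 0.0078
axes xyz cols
 [[ 0.01   0.973 -0.229]
 [ 0.001 -0.229 -0.973]
 [-1.     0.01  -0.003]]
d tool cm [ 0.16  2.8  -0.18] press mm [-400.8    1.5]
block 222 [453.3  -9.3] [106.5 100.7] 75.4 press -0.2630227947540283 -0.008750979927062988
caps 297 [436.4 -23. ] [64.2 70.4] 75.4 press -0.2801674542388916 0.004631688362121578
```

Request:
arm_command([
  [0, 0, 0, 0, 0, 0, 4],
  [0, 0, 0, 0, 0, 0, 4],
  [0, 0, 0, 0, 0, 0, 4],
  [-3, 0, 0, 0, 0, 0, 4],
  [-4, 0, 0, 0, 0, 0, 4],
  [-3, 0, 3, -0.17, 0, 0, 4],
  [0, 0, 3, -0.17, 0, 0, 4],
  [0, 0, 0, -0.175, 0, 0, 4],
  [0, 0, 0, -0.175, 0, 0, 4],
  [0, 0, 0, -0.175, 0, 0, 4],
  [0, 0, 0, -0.175, 0, 0, 4],
  [0, 0, 0, -0.175, 0, 0, 4],
])

```text
time: 5.08
position: [0.4031, -0.2029, 0.134]
tool_rot: [0.19, 0.677, -0.189, 0.685]
ft_force: [0.3, -0.0, 0.6]
grip_width: 0.0395
```

Request:
arm_command([
  [0, 0, 0, -0.175, 0, 0, 4],
  [0, 0, 0, -0.175, 0, 0, 4],
  [0, 0, 0, 0, 0, 0.1, 4],
  [0, 0, 0, 0, 0, 0, 4],
])

```text
time: 5.58
position: [0.4028, -0.2019, 0.1343]
tool_rot: [0.099, 0.696, -0.027, 0.711]
ft_force: [0.9, 0.4, -0.2]
grip_width: 0.0401
```

```bash
python3 - <<'E'
from h import *
st(); delta(PO-.423*PX+[0,0,.035])
grab("scene","s2")
W=cloud("s2").reshape(-1,3)
def sel(n,x0,x1,y0,y1,z0,z1):
    m=(W[:,0]>x0)&(W[:,0]<x1)&(W[:,1]>y0)&(W[:,1]<y1)&(W[:,2]>z0)&(W[:,2]<z1)
    P=W[m]; r=cv2.minAreaRect(P[:,:2].astype(np.float32)*1000); c=np.array([*r[0],0])/1000-PO; print(n,len(P),np.round(r[0],1),np.round(r[1],1),round(r[2],1),"press",c@PX,c@PY)
sel("handle",.36,.5,-.18,-.11,.053,.066)
sel("caps",.3,.55,-.08,.035,.055,.075)
E
```

```text
t 5.58 p [ 0.4028 -0.2019  0.1343] q [-0.778  0.456  1.933  0.127  0.805 -0.69 ] F [ 0.9  0.4 -0.2] w 0.0401
axes xyz cols
 [[ 0.03   0.176  0.984]
 [ 0.099  0.979 -0.178]
 [-0.995  0.102  0.012]]
d tool cm [10.28  2.9  -0.22] press mm [-462.    -2.9]
handle 50 [ 409.1 -140.5] [ 7.6 70.4] 76.9 press -0.40075441220092767 0.004803694274902348
caps 292 [435.8 -23.3] [64.1 68.3] 76.1 press -0.2805105923995972 0.0051409613151550335
```

Request:
arm_command([
  [0, 0, 0, 0.045, 0, 0, 4],
  [0, 0, 0, 0, 0, 0.13, 4],
  [0, 0, 0, 0, 0, 0.13, 4],
  [0, 0, 0, 0, 0, 0, 4],
])

```text
time: 6.12
position: [0.401, -0.1971, 0.1343]
tool_rot: [0.205, 0.676, 0.051, 0.706]
ft_force: [0.5, 0.1, 0.3]
grip_width: 0.0398
```

```bash
python3 - <<'E'
from h import *
st(); delta(PO-.435*PX+.003*PY+[0,0,.035])
E
```

```text
t 6.12 p [ 0.401  -0.1971  0.1343] q [-0.91   0.517  1.883  0.335  1.006 -0.907] F [0.5 0.1 0.3] w 0.0398
axes xyz cols
 [[ 0.08   0.205  0.976]
 [ 0.349  0.911 -0.22 ]
 [-0.934  0.358  0.001]]
d tool cm [10.1  -1.41 -0.3 ] press mm [-457.7   -0. ]
```

Request:
arm_command([
  [3.3, -0.5, -0.1, 0, 0, 0, 4],
  [3.3, -0.5, -0.1, 0, 0, 0, 4],
  [3.1, -0.4, -0.1, 0, 0, 0, 4],
  [0, 0, 0, 0, 0, 0, 4],
])

```text
time: 6.62
position: [0.4022, -0.1721, 0.0377]
tool_rot: [0.2, 0.679, 0.048, 0.705]
ft_force: [-0.1, -0.8, 0.9]
grip_width: 0.04
```

```bash
python3 - <<'E'
from h import *
st(); delta(PO-.334*PX+.002*PY+[0,0,.035])
E
```

```text
t 6.62 p [ 0.4022 -0.1721  0.0377] q [-0.867  0.698  1.968  0.421  0.742 -1.   ] F [-0.1 -0.8  0.9] w 0.04
axes xyz cols
 [[ 0.074  0.203  0.976]
 [ 0.34   0.915 -0.216]
 [-0.938  0.348 -0.001]]
d tool cm [3.71 9.21 0.33] press mm [-433.     4.4]
```

Request:
arm_command([
  [0.55, 1.4, 0.03, 0, 0, 0, 4],
  [0.55, 1.4, 0.03, 0, 0, 0, 4],
  [0.55, 1.4, 0.03, 0, 0, 0, 4],
  [0.55, 1.4, 0.03, 0, 0, 0, 4],
  [0.55, 1.4, 0.03, 0, 0, 0, 4],
  [0.55, 1.4, 0.03, 0, 0, 0, 4],
  [0.52, 1.4, 0.03, 0, 0, 0, 4],
])

```text
time: 7.5
position: [0.4317, -0.0678, 0.0382]
tool_rot: [0.194, 0.676, 0.044, 0.709]
ft_force: [-0.9, -5.5, 2.2]
grip_width: 0.0402
```

```bash
python3 - <<'E'
from h import *
st(); delta(PO-.134*PX+.002*PY+[0,0,.035])
a,_=grab("scene","s3")
cv2.imwrite("pics/c3.png",cv2.resize(a[135:260,190:400],(798,475),interpolation=cv2.INTER_CUBIC))
E
```

```text
t 7.5 p [ 0.4317 -0.0678  0.0382] q [-0.645  0.683  2.041  0.553  0.63  -0.914] F [-0.9 -5.5  2.2] w 0.0402
axes xyz cols
 [[ 0.082  0.2    0.976]
 [ 0.326  0.921 -0.216]
 [-0.942  0.336  0.01 ]]
d tool cm [ 6.71 17.89 -0.11] press mm [-324.8   -0.9]
```

View pics/c3.png

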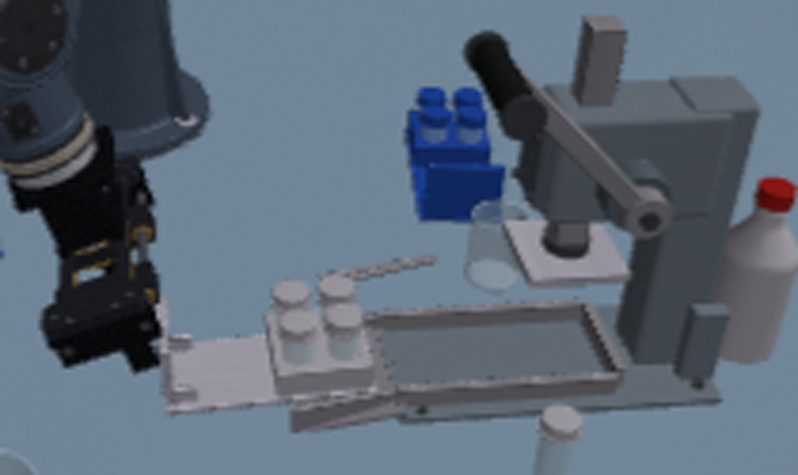

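Request:
arm_command([
  [0.52, 1.4, 0, 0, 0, 0, 4],
  [0.52, 1.4, 0, 0, 0, 0, 4],
  [0.52, 1.4, 0, 0, 0, 0, 4],
  [0.52, 1.4, 0, 0, 0, 0, 4],
  [0.52, 1.4, 0, 0, 0, 0, 4],
  [0.52, 1.4, 0, 0, 0, 0, 4],
  [0.52, 1.4, 0, 0, 0, 0, 4],
  [0.52, 1.4, 0, 0, 0, 0, 4],
])

```text
time: 8.55
position: [0.461, 0.0502, 0.0373]
tool_rot: [0.191, 0.674, 0.041, 0.713]
ft_force: [-2.0, -5.7, 6.6]
grip_width: 0.04
```

```bash
python3 - <<'E'
from h import *
st(); delta(PO-.134*PX+.002*PY+[0,0,.04])
E
```

```text
t 8.55 p [0.461  0.0502 0.0373] q [-0.363  0.682  2.05   0.682  0.545 -0.761] F [-2.  -5.7  6.6] w 0.04
axes xyz cols
 [[ 0.089  0.198  0.976]
 [ 0.315  0.924 -0.216]
 [-0.945  0.327  0.02 ]]
d tool cm [ 2.01  6.66 -0.41] press mm [-203.3   -2.8]
```

Request:
arm_command([
  [0.42, 1.35, -0.08, 0, 0, 0, 4],
  [0.42, 1.35, -0.08, 0, 0, 0, 4],
  [0.42, 1.35, -0.08, 0, 0, 0, 4],
  [0.3, 1, -0.08, 0, 0, 0, 4],
])

```text
time: 9.05
position: [0.4695, 0.1061, 0.0387]
tool_rot: [0.191, 0.674, 0.041, 0.713]
ft_force: [-0.1, -3.6, -1.1]
grip_width: 0.0405
```

```bash
python3 - <<'E'
from h import *
st(); delta(PO-.134*PX+.002*PY+[0,0,.04])
E
```

```text
t 9.05 p [0.4695 0.1061 0.0387] q [-0.231  0.681  2.034  0.714  0.523 -0.657] F [-0.1 -3.6 -1.1] w 0.0405
axes xyz cols
 [[ 0.089  0.199  0.976]
 [ 0.315  0.924 -0.217]
 [-0.945  0.327  0.02 ]]
d tool cm [ 0.3   1.28 -0.04] press mm [-147.     1.5]
```

Small steps for the last bit, until it drops or meets the stop.

Request:
arm_command([
  [0.12, 0.45, 0, 0, 0, 0, 4],
  [0.12, 0.45, 0, 0, 0, 0, 4],
  [0.1, 0.4, 0, 0, 0, 0, 4],
  [0, 0, 0, 0, 0, 0, 4],
])

```text
time: 9.55
position: [0.4722, 0.1201, 0.0396]
tool_rot: [0.19, 0.674, 0.041, 0.713]
ft_force: [0.5, -4.3, -1.3]
grip_width: 0.0401
```

```bash
python3 - <<'E'
from h import *
st(); delta(PO-.134*PX+.002*PY+[0,0,.04])
a,_=grab("scene","s4"); W=cloud("s4").reshape(-1,3)
c=W-PO; x=c@PX;y=c@PY;z=W[:,2]
for n,m in {"handle":(x>-.15)&(x<-.1)&(abs(y)<.045)&(z>.045)&(z<.085),"caps":(x>-.05)&(x<.06)&(abs(y)<.05)&(z>.06)&(z<.09),"blk":(x>-.06)&(x<.06)&(abs(y)<.05)&(z>.025)&(z<.05),"flat":(x>-.11)&(x<-.055)&(abs(y)<.03)&(z<.03)}.items():
    print(n,m.sum(),np.round(np.percentile(x[m],[3,50,97]),4),np.round(np.percentile(z[m],[3,50,97]),4))
m=(x>-.11)&(x<-.055)&(abs(y)<.03)&(z<.03); print("pitch",np.polyfit(x[m],z[m],1))
cv2.imwrite("pics/c4.png",cv2.resize(a[135:260,190:400],(798,475),interpolation=cv2.INTER_CUBIC))
E
```

```text
t 9.55 p [0.4722 0.1201 0.0396] q [-0.197  0.68   2.025  0.712  0.521 -0.622] F [ 0.5 -4.3 -1.3] w 0.0401
axes xyz cols
 [[ 0.088  0.197  0.976]
 [ 0.314  0.925 -0.215]
 [-0.945  0.326  0.02 ]]
d tool cm [-0.08 -0.1  -0.01] press mm [-132.7    1.9]
handle 70 [-0.1466 -0.1257 -0.1143] [0.0456 0.0549 0.0713]
caps 219 [-0.0276 -0.0023  0.0334] [0.061  0.0723 0.0779]
blk 361 [-0.0372 -0.0107  0.0453] [0.0255 0.0383 0.0481]
flat 192 [-0.1055 -0.0788 -0.0568] [0.0191 0.0217 0.0266]
pitch [-0.0964089   0.01432432]
```

View pics/c4.png

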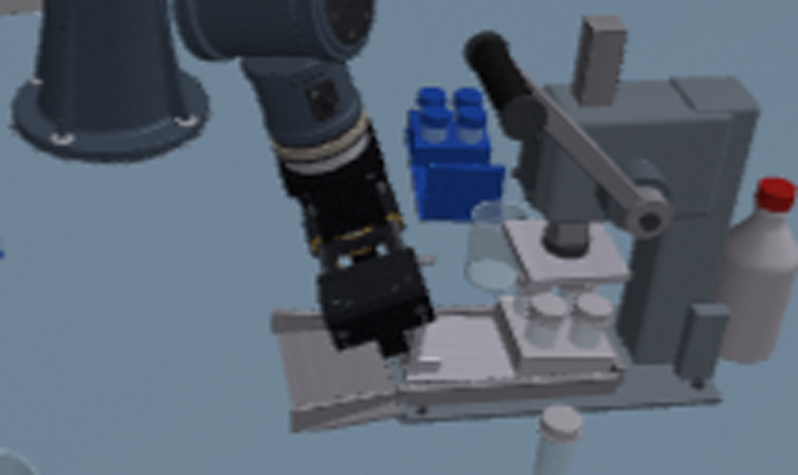

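Request:
arm_command([
  [0.08, 0.3, 0, 0, 0, 0, 4],
  [0.08, 0.3, 0, 0, 0, 0, 4],
  [0, 0, 0, 0, 0, 0, 4],
])

```text
time: 9.98
position: [0.4746, 0.1196, 0.0391]
tool_rot: [0.184, 0.672, 0.038, 0.716]
ft_force: [-0.3, -2.7, -0.9]
grip_width: 0.0401
```

```bash
cat >> h.py <<'E'
def chk(f):
    a,_=grab("scene",f); W=cloud(f).reshape(-1,3)
    c=W-PO; x=c@PX;y=c@PY;z=W[:,2]
    for n,m in {"caps":(x>-.05)&(x<.06)&(abs(y)<.05)&(z>.06)&(z<.09),"flat":(x>-.11)&(x<-.055)&(abs(y)<.03)&(z<.035),"handle":(x>-.15)&(x<-.1)&(abs(y)<.036)&(z>.05)&(z<.085)}.items():
        print(n,m.sum(),np.round(np.percentile(x[m],[3,50,97]),4),np.round(np.percentile(z[m],[3,50,97]),4))
    m=(x>-.11)&(x<-.055)&(abs(y)<.03)&(z<.035); print("pitch",np.polyfit(x[m],z[m],1))
    return a
E
python3 - <<'E'
from h import *
st(); delta(PO-.134*PX+.002*PY+[0,0,.04]); chk("s5")
E
```

```text
t 9.97 p [0.4746 0.1196 0.0391] q [-0.189  0.679  2.023  0.699  0.509 -0.606] F [-0.3 -2.7 -0.9] w 0.0401
axes xyz cols
 [[ 0.094  0.194  0.977]
 [ 0.301  0.929 -0.213]
 [-0.949  0.314  0.029]]
d tool cm [-0.13 -0.09 -0.25] press mm [-132.7   -0.5]
caps 221 [-0.0276 -0.0017  0.0337] [0.0614 0.0721 0.0775]
flat 188 [-0.1041 -0.0776 -0.0566] [0.0181 0.0212 0.0251]
handle 50 [-0.1462 -0.1244 -0.1136] [0.0513 0.0581 0.0738]
pitch [-0.09543283  0.01383833]
```

```bash
python3 - <<'E'
from h import *
W=cloud("s0").reshape(-1,3)
TX=np.array([.194,.981,0]);TY=np.array([-.981,.194,0]);TO=np.array([.4634,-.0273,0])-.0425*TX
c=W-TO;x=c@TX;y=c@TY;z=W[:,2]
m=(x>-.065)&(x<-.013)&(abs(y)<.03)&(z<.03)
print("s0 flat",m.sum(),np.percentile(z[m],[3,50,97]),np.polyfit(x[m],z[m],1))
m=(abs(x-.0425)<.05)&(abs(y)<.05)&(z>.055); print("caps",np.percentile(z[m],[3,50,97]))
c=W-PO;x=c@PX;y=c@PY
m=(x>-.11)&(x<-.055)&(abs(y)<.03)&(z<.035);print("nest floor",m.sum(),np.percentile(z[m],[3,50,97]),np.polyfit(x[m],z[m],1))
m=(x>-.05)&(x<.06)&(abs(y)<.02)&(z<.06); 
for a in np.arange(-.16,.06,.01):
    k=(x>a)&(x<a+.01)&(abs(y+.01)<.02)&(z<.05)
    if k.sum(): print(round(a,2),z[k].max().round(4),np.median(z[k]).round(4))
cv2.imwrite("x.png",np.zeros((1,1)))
grab("wrist","w5"); grab("side","d5")
W=cloud("d5").reshape(-1,3);c=W-PO;x=c@PX;y=c@PY;z=W[:,2]
for a in np.arange(-.15,.06,.01):
    k=(x>a)&(x<a+.01)&(abs(y)<.03)&(z<.03)
    if k.sum(): print("side",round(a,2),k.sum(),np.median(z[k]).round(4))
a=cv2.imread("pics/w5.png");b=cv2.resize(cv2.imread("pics/d5.png")[180:310,230:400],(680,520),interpolation=cv2.INTER_CUBIC)
cv2.imwrite("pics/w5d5.png",cv2.resize(np.hstack([cv2.resize(a,(512,384)),cv2.resize(b,(502,384))]),(800,303)))
E
```

```text
s0 flat 246 [0.00359627 0.00565958 0.01165311] [-0.03707443  0.00456744]
caps [0.05574658 0.06457157 0.06779466]
nest floor 187 [0.00501844 0.00778285 0.01009   ] [-0.00838468  0.0069704 ]
-0.16 0.0129 0.0098
-0.15 0.015 0.0117
-0.14 0.0151 0.0128
-0.13 0.0143 0.0086
-0.12 0.0121 0.008
-0.11 0.0102 0.0083
-0.1 0.0103 0.0076
-0.09 0.0098 0.008
-0.08 0.0103 0.0079
-0.07 0.0094 0.0081
-0.06 0.0099 0.0074
-0.05 0.0096 0.0076
-0.04 0.0104 0.0083
-0.03 0.0104 0.0078
-0.02 0.0098 0.0078
-0.01 0.0096 0.0079
0.0 0.01 0.0075
0.01 0.0097 0.0071
0.02 0.0123 0.008
0.03 0.0271 0.0081
0.04 0.0292 0.0237
0.05 0.0089 0.0082
side -0.15 13 0.0102
side -0.14 6 0.0101
side -0.13 1 0.0115
side -0.12 31 0.0216
side -0.11 36 0.0209
side -0.1 38 0.0198
side -0.09 39 0.02
side -0.08 39 0.019
side -0.07 44 0.0186
side -0.06 37 0.0179
side -0.05 17 0.0157
side 0.03 8 0.0237
side 0.04 53 0.0238
side 0.05 30 0.0061[ WARN:0@0.465] global loadsave.cpp:1063 imwrite_ Unsupported depth image for selected encoder is fallbacked to CV_8U.
```

View pics/w5d5.png

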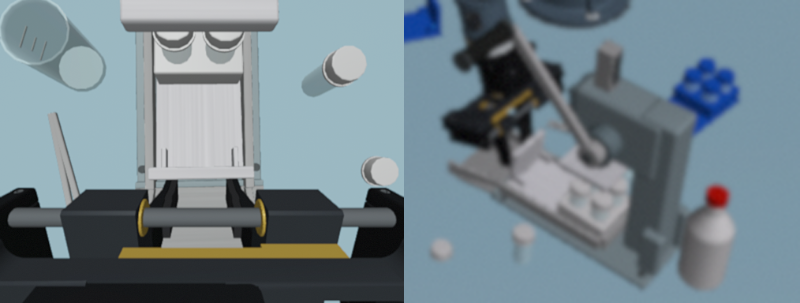

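Request:
arm_command([
  [-0.2, -0.8, 0, 0, 0, 0, 4],
  [-0.4, -1.2, 0, 0, 0, 0, 4],
  [0, 0, 0, 0, 0, 0, 4],
])

```text
time: 10.5
position: [0.4677, 0.1001, 0.0387]
tool_rot: [0.186, 0.674, 0.039, 0.714]
ft_force: [0.3, 0.4, -0.0]
grip_width: 0.0398
```

```bash
python3 - <<'E'
from h import *
st(); delta(PO-.134*PX+.002*PY+[0,0,.04]); chk("s6")
a,_=grab("wrist","w6")
cv2.imwrite("pics/w6c.png",cv2.resize(a[90:260,140:380],(720,510),interpolation=cv2.INTER_CUBIC))
W=cloud("w6").reshape(-1,3);c=W-PO;x=c@PX;y=c@PY;z=W[:,2]
for a in np.arange(-.20,-.03,.01):
    k=(x>a)&(x<a+.01)&(abs(y)<.025)&(z<.03)
    if k.sum(): print("w",round(a,2),k.sum(),np.median(z[k]).round(4))
m=(abs(x+.12)<.04)&(abs(y)<.045)&(z>.05)&(z<.09); print("handle top",m.sum(),np.percentile(x[m],[2,50,98]),np.percentile(y[m],[2,98]),np.percentile(z[m],[2,50,98]))
E
```

```text
t 10.5 p [0.4677 0.1001 0.0387] q [-0.24   0.678  2.038  0.7    0.518 -0.658] F [ 0.3  0.4 -0. ] w 0.0398
axes xyz cols
 [[ 0.089  0.196  0.977]
 [ 0.307  0.928 -0.214]
 [-0.948  0.318  0.022]]
d tool cm [0.49 1.87 0.01] press mm [-153.2    1.8]
caps 232 [-0.0313 -0.0076  0.0273] [0.0613 0.0705 0.0743]
flat 199 [-0.1063 -0.0801 -0.0565] [0.0102 0.0128 0.0233]
handle 59 [-0.1469 -0.1213 -0.1165] [0.0516 0.0665 0.0693]
pitch [-0.06250579  0.00825409]
w -0.2 319 0.0021
w -0.18 418 0.0061
w -0.17 740 0.0074
w -0.16 774 0.009
w -0.15 826 0.0106
w -0.14 858 0.0121
w -0.13 505 0.0071
w -0.12 219 0.0114
w -0.11 845 0.0114
w -0.1 836 0.0114
w -0.09 845 0.0114
w -0.08 834 0.0114
w -0.07 844 0.0114
w -0.06 820 0.0114
w -0.05 845 0.0114
w -0.04 996 0.0185
handle top 3322 [-0.15748563 -0.12397578 -0.11640805] [-0.03150394  0.03381683] [0.05166947 0.06649136 0.08447281]
```

View pics/w6c.png

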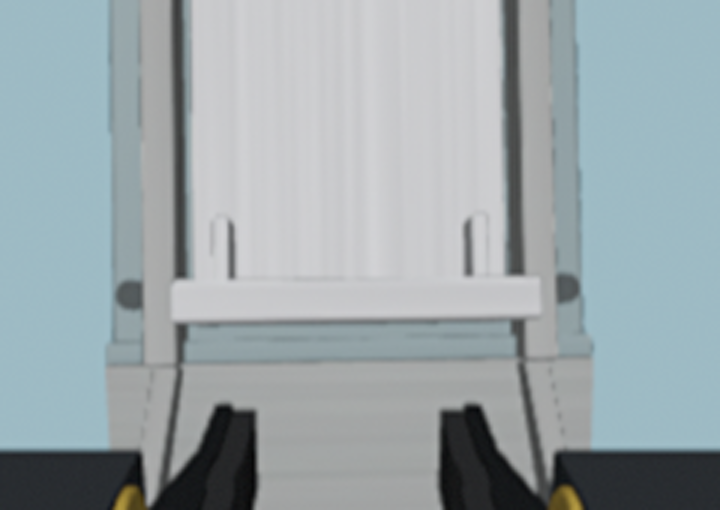

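Request:
arm_command([
  [-3, -2.5, 0, 0, 0, 0, 4],
  [-5.5, 0.5, 0, 0, 0, 0, 4],
  [-5.8, 0.5, 0, 0, 0, 0, 4],
  [-5.8, 0.5, 0, 0, 0, 0, 4],
  [-5.8, 1, 0, 0, 0, 0, 4],
  [-5.8, 1, 0, 0, 0, 0, 4],
  [-5.5, 1, 0, 0, 0, 0, 4],
  [0, 0, 0, 0, 0, -0.16, 4],
  [0, 0, 0, 0, 0, -0.16, 4],
])

```text
time: 11.72
position: [0.4367, 0.0011, 0.4101]
tool_rot: [0.076, 0.696, -0.081, 0.709]
ft_force: [-0.7, -0.1, -0.9]
grip_width: 0.0402
```

Request:
arm_command([
  [0, 0, 0, 0.175, 0, 0, 3],
  [0, 0, 0, 0.175, 0, 0, 2],
  [0, 0, 0, 0.175, 0, 0, 1.2],
  [0, 0, 0, 0.175, 0, 0, 1.2],
  [0, 0, 0, 0.175, 0, 0, 1.2],
  [0, 0, 0, 0.175, 0, 0, 1.2],
  [0, 0, 0, 0.175, 0, 0, 1.2],
  [0, 0, 0, 0.175, 0, 0, 1.2],
  [0, 0, 0, 0.17, 0, 0, 1.2],
  [0, 0, 0, 0, 0, 0, 1.2],
])

```text
time: 12.98
position: [0.4297, 0.0097, 0.408]
tool_rot: [0.562, 0.429, -0.559, 0.433]
ft_force: [-0.3, 0.2, -0.6]
grip_width: 0.0117
```

```bash
python3 - <<'E'
from h import *
st(); delta(PO-.106*PX-.117*PY+[0,0,.38])
W=np.concatenate([cloud(f).reshape(-1,3) for f in("s0","d0")]);c=W-PO;x=c@PX;y=c@PY;z=W[:,2]
m=(z>.30)&(z<.36)&(y<-.085)&(y>-.17)&(x>-.15)&(x<-.05)
print("grip",m.sum(),np.percentile(x[m],[2,50,98]),np.percentile(y[m],[2,98]),np.percentile(z[m],[2,50,98]))
k=m&(z>.334);print(x[k].mean(),k.sum())
E
```

```text
t 12.97 p [0.4297 0.0097 0.408 ] q [-2.380e-01  5.600e-02  1.602e+00 -1.000e-03  1.477e+00  1.593e+00] F [-0.3  0.2 -0.6] w 0.0117
axes xyz cols
 [[ 0.006  0.966 -0.257]
 [-0.003 -0.257 -0.966]
 [-1.     0.007  0.001]]
d tool cm [  2.87  13.05 -14.83] press mm [-249.8   18.6]
grip 493 [-0.11617011 -0.1031893  -0.09022784] [-0.15865645 -0.08646339] [0.31526249 0.33342063 0.33966328]
-0.10381403532756621 236
```

Request:
arm_command([
  [0, 3.2, -3.7, -0.033, 0, 0, 1.2],
  [0, 3.2, -3.7, 0, 0, 0, 1.2],
  [0, 3.2, -3.7, 0, 0, 0, 1.2],
  [1, 3.0, -3.3, 0, 0, 0, 1.2],
  [2, 0, 0, 0, 0, 0, 1.2],
  [0, 0, 0, 0, 0, 0, 1.2],
])

```text
time: 13.72
position: [0.588, 0.126, 0.3761]
tool_rot: [-0.549, -0.444, 0.549, -0.447]
ft_force: [-0.2, 0.2, -0.7]
grip_width: 0.0123
```

```bash
python3 - <<'E'
from h import *
st(); delta(PO-.104*PX-.117*PY+[0,0,.337])
E
```

```text
t 13.72 p [0.588  0.126  0.3761] q [ 0.027  0.362  1.282 -0.003  1.496  1.805] F [-0.2  0.2 -0.7] w 0.0123
axes xyz cols
 [[ 0.002  0.979 -0.206]
 [-0.003 -0.206 -0.979]
 [-1.     0.002  0.002]]
d tool cm [3.91 0.73 0.3 ] press mm [-100.9 -109.5]
```

Request:
arm_command([
  [1.5, 0.7, 0.3, 0, 0, 0, 1.2],
  [1.5, 0, 0, 0, 0, 0, 1.2],
  [1.0, 0, 0, 0, 0, 0, 1.2],
  [0, 0, 0, 0, 0, 0, 1.2],
])

```text
time: 14.22
position: [0.5948, 0.1202, 0.3361]
tool_rot: [0.55, 0.444, -0.548, 0.448]
ft_force: [-0.2, 1.3, 3.0]
grip_width: 0.0122
```

```bash
python3 - <<'E'
from h import *
st(); delta(PO-.104*PX-.117*PY+[0,0,.337])
a,_=grab("scene","s7"); b=a[110:250,260:420]; c=cv2.imread("pics/w6.png")
w,_=grab("wrist","w7")
cv2.imwrite("pics/v7.png",np.hstack([cv2.resize(b,(400,350),interpolation=cv2.INTER_CUBIC),cv2.resize(w,(400,350))]))
E
```

```text
t 14.22 p [0.5948 0.1202 0.3361] q [ 0.017  0.396  1.335 -0.002  1.405  1.794] F [-0.2  1.3  3. ] w 0.0122
axes xyz cols
 [[ 0.006  0.979 -0.205]
 [-0.002 -0.205 -0.979]
 [-1.     0.006  0.001]]
d tool cm [-0.09 -0.05 -0.11] press mm [-105.  -117.5]
```

View pics/v7.png

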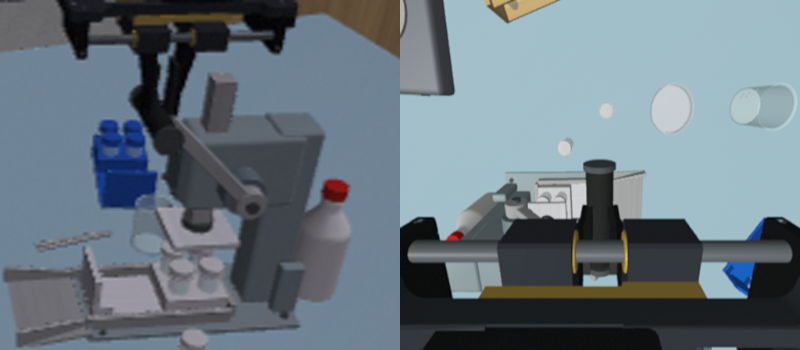

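Request:
arm_command([
  [1.4, 0, 1.25, 0, 0, 0, 1.2],
  [1.55, 0, 1.15, 0, 0, 0, 1.2],
  [1.65, 0, 1.0, 0, 0, 0, 1.2],
  [1.75, 0, 0.83, 0, 0, 0, 1.2],
  [1.8, 0, 0.65, 0, 0, 0, 1.2],
  [1.85, 0, 0.47, 0, 0, 0, 1.2],
])

```text
time: 15.08
position: [0.5847, 0.0643, 0.2444]
tool_rot: [0.55, 0.441, -0.545, 0.453]
ft_force: [-2.8, -1.1, 5.3]
grip_width: 0.0119
```

```bash
cat >> h.py <<'E'
def arc():
    o=robot.get_obs();p=o["position"]; x=(p-PO)@PX*1000; z=p[2]*1000-10.4
    print("centre x,z",round(x,1),round(z,1),"y",round((p-PO)@PY*1000,1),"r",round(np.hypot(x-26,z-190),1),"phi",round(.8-np.arctan2(z-190,26-x),3))
E
python3 - <<'E'
from h import *
st(); arc()
E
```

```text
t 15.07 p [0.5847 0.0643 0.2444] q [-0.077  0.447  1.514 -0.007  1.164  1.699] F [-2.8 -1.1  5.3] w 0.0119
axes xyz cols
 [[ 0.015  0.98  -0.201]
 [-0.008 -0.201 -0.98 ]
 [-1.     0.017  0.005]]
centre x,z -161.7 234.0 y -120.2 r 192.8 phi 0.57
```

Following the arc well (φ≈0.57). Continuing.

Request:
arm_command([
  [1.9, 0.1, 0.2, 0, 0, 0, 1.2],
  [1.95, 0.1, 0.05, 0, 0, 0, 1.2],
  [1.95, 0, -0.1, 0, 0, 0, 1.2],
  [1.95, 0, -0.3, 0, 0, 0, 1.2],
])

```text
time: 15.58
position: [0.5857, 0.06, 0.169]
tool_rot: [0.547, 0.44, -0.547, 0.455]
ft_force: [-2.2, -2.1, 5.6]
grip_width: 0.0118
```

```bash
python3 - <<'E'
from h import *
st(); arc()
E
```

```text
t 15.57 p [0.5857 0.06   0.169 ] q [-0.08   0.54   1.588 -0.018  0.999  1.701] F [-2.2 -2.1  5.6] w 0.0118
axes xyz cols
 [[ 0.013  0.98  -0.199]
 [-0.016 -0.199 -0.98 ]
 [-1.     0.016  0.013]]
centre x,z -165.7 158.6 y -122.1 r 194.3 phi 0.962
```

Request:
arm_command([
  [1.7, 0.1, -0.4, 0, 0, 0, 1.2],
  [1.5, 0, -0.5, 0, 0, 0, 1.2],
  [1.2, 0, -0.5, 0, 0, 0, 1.2],
  [0.8, 0, -0.2, 0, 0, 0, 1.2],
  [0.8, 0, -0.1, 0, 0, 0, 1.2],
])

```text
time: 16.2
position: [0.5879, 0.0692, 0.1278]
tool_rot: [-0.542, -0.439, 0.55, -0.46]
ft_force: [-16.0, -1.1, 48.3]
grip_width: 0.012
```

```bash
python3 - <<'E'
from h import *
st(); arc()
E
```

```text
t 16.2 p [0.5879 0.0692 0.1278] q [-0.056  0.603  1.608 -0.036  0.919  1.73 ] F [-16.   -1.1  48.3] w 0.012
axes xyz cols
 [[ 0.01   0.981 -0.192]
 [-0.03  -0.192 -0.981]
 [-1.     0.016  0.027]]
centre x,z -156.3 117.4 y -122.1 r 196.2 phi 1.179
```

```bash
python3 - <<'E'
from h import *
a,_=grab("scene","s8");grab("side","d8")
for f in("s8","d8"):
    W=cloud(f).reshape(-1,3);c=W-PO;x=c@PX;y=c@PY;z=W[:,2]
    m=(abs(x)<.03)&(y<.035)&(abs(y)<.038)&(z>.06)&(z<.10); print(f,m.sum(),np.percentile(z[m],[5,25,50,75,95]).round(4))
arc(); print(robot.get_obs()["ft_force"])
E
```

```text
s8 262 [0.0699 0.0756 0.0772 0.0785 0.0921]
d8 292 [0.0702 0.0742 0.076  0.0785 0.0938]
centre x,z -156.2 117.3 y -122.1 r 196.2 phi 1.179
[-15.32910924  -1.94230644  46.62112692]
```

Request:
arm_command([
  [-0.6, -0.05, 0.15, 0, 0, 0, 1.2],
  [-1.2, -0.05, 0.4, 0, 0, 0, 1.2],
  [-1.4, -0.05, 0.3, 0, 0, 0, 1.2],
  [-1.4, -0.05, 0.2, 0, 0, 0, 1.2],
  [-1.4, -0.05, 0.1, 0, 0, 0, 1.2],
  [-1.4, -0.05, 0, 0, 0, 0, 1.2],
])

```text
time: 17.05
position: [0.5859, 0.0605, 0.2136]
tool_rot: [0.547, 0.435, -0.545, 0.464]
ft_force: [2.1, 4.2, 3.4]
grip_width: 0.0118
```

```bash
python3 - <<'E'
from h import *
st(); arc()
E
```

```text
t 17.05 p [0.5859 0.0605 0.2136] q [-0.072  0.48   1.554 -0.031  1.078  1.706] F [2.1 4.2 3.4] w 0.0118
axes xyz cols
 [[ 0.028  0.981 -0.192]
 [-0.03  -0.191 -0.981]
 [-0.999  0.033  0.024]]
centre x,z -165.1 203.2 y -122.1 r 191.6 phi 0.731
```

Request:
arm_command([
  [-1.3, -0.05, -0.15, 0, 0, 0, 1.2],
  [-1.3, -0.05, -0.25, 0, 0, 0, 1.2],
  [-1.25, -0.05, -0.35, 0, 0, 0, 1.2],
  [-1.25, -0.05, -0.45, 0, 0, 0, 1.2],
])

```text
time: 17.55
position: [0.5871, 0.0753, 0.2681]
tool_rot: [0.548, 0.434, -0.543, 0.465]
ft_force: [3.2, 1.5, 1.5]
grip_width: 0.0121
```

```bash
python3 - <<'E'
from h import *
st(); arc()
E
```

```text
t 17.55 p [0.5871 0.0753 0.2681] q [-0.047  0.421  1.487 -0.03   1.198  1.728] F [3.2 1.5 1.5] w 0.0121
axes xyz cols
 [[ 0.034  0.981 -0.192]
 [-0.029 -0.191 -0.981]
 [-0.999  0.039  0.022]]
centre x,z -150.5 257.7 y -120.1 r 189.0 phi 0.434
```

Request:
arm_command([
  [-1.0, 0, -0.45, 0, 0, 0, 1.2],
  [-1.0, 0, -0.5, 0, 0, 0, 1.2],
  [-1.0, 0, -0.6, 0, 0, 0, 1.2],
  [-1.0, 0, -0.7, 0, 0, 0, 1.2],
])

```text
time: 18.05
position: [0.5892, 0.0989, 0.3095]
tool_rot: [0.547, 0.434, -0.544, 0.465]
ft_force: [2.7, -0.1, 2.9]
grip_width: 0.0123
```

```bash
python3 - <<'E'
from h import *
st(); arc()
E
```

```text
t 18.05 p [0.5892 0.0989 0.3095] q [-0.004  0.393  1.414 -0.033  1.304  1.768] F [ 2.7 -0.1  2.9] w 0.0123
axes xyz cols
 [[ 0.031  0.981 -0.192]
 [-0.032 -0.191 -0.981]
 [-0.999  0.036  0.026]]
centre x,z -127.0 299.1 y -116.8 r 187.9 phi 0.181
```

Request:
arm_command([
  [-0.9, 0, -0.75, 0, 0, 0, 1.2],
  [-0.9, 0, -0.75, 0, 0, 0, 1.2],
  [-0.7, 0, -0.5, 0, 0, 0, 1.2],
  [-0.3, 0, 0, 0, 0, 0, 1.2],
  [0, 0, 0, 0, 0, 0, 1.2],
])

```text
time: 18.68
position: [0.5897, 0.1212, 0.3374]
tool_rot: [-0.544, -0.435, 0.547, -0.464]
ft_force: [0.7, 0.7, 1.6]
grip_width: 0.0124
```

```bash
python3 - <<'E'
from h import *
st(); arc()
E
```

```text
t 18.68 p [0.5897 0.1212 0.3374] q [ 0.035  0.382  1.354 -0.035  1.383  1.803] F [0.7 0.7 1.6] w 0.0124
axes xyz cols
 [[ 0.023  0.981 -0.191]
 [-0.034 -0.19  -0.981]
 [-0.999  0.029  0.028]]
centre x,z -105.2 327.0 y -112.3 r 189.7 phi -0.007
```

At rest. Lift off straight, then move the arm clear and check.

Request:
arm_command([
  [-0.7, 0, 0, 0, 0, 0, 1.2],
  [-2, 0, 0, 0, 0, 0, 1.2],
  [-3, 0, 0, 0, 0, 0, 1.2],
  [-2, 0, 3, 0, 0, 0, 1.2],
  [0, 0, 5, 0, 0, 0, 1.2],
  [0, 0, 5, 0, 0, 0, 1.2],
  [0, 0, 5, 0, 0, 0, 1.2],
  [0, 0, 5, 0, 0, 0, 1.2],
  [0, 0, 0, 0, 0, 0, 1.2],
])

```text
time: 19.8
position: [0.5384, -0.1095, 0.4205]
tool_rot: [-0.54, -0.439, 0.551, -0.461]
ft_force: [0.6, 0.1, -0.2]
grip_width: 0.0118
```

```bash
python3 - <<'E'
from h import *
st(); a=chk("s9"); grab("side","d9")
for f in("s0","s9","d0","d9"):
    W=cloud(f).reshape(-1,3);c=W-PO;x=c@PX;y=c@PY;z=W[:,2]
    m=(z>.30)&(z<.36)&(y<-.085)&(y>-.17)&(x>-.15)&(x<-.05); print(f,"grip z",m.sum(),np.percentile(z[m],[2,50,98]).round(4),np.median(x[m]).round(4))
W=cloud("s9").reshape(-1,3);c=W-PO;x=c@PX;y=c@PY;z=W[:,2]
for cx in(.018,-.018):
  for cy in(.018,-.018):
    m=(np.hypot(x-cx+.003,y-cy)<.009)&(z>.055)&(z<.085); print(cx,cy,m.sum(),np.percentile(z[m],[25,50,75]).round(4) if m.sum() else'')
s=cv2.imread("pics/s0.png"); d=cv2.absdiff(s,a).max(2)
b=np.hstack([cv2.resize(a[120:260,190:400],(560,373),interpolation=cv2.INTER_CUBIC)]); cv2.imwrite("pics/c9.png",np.vstack([b,cv2.resize(a[120:320],(560,219))]))
E
```

```text
t 19.8 p [ 0.5384 -0.1095  0.4205] q [-0.388  0.247  1.336 -0.029  1.54   1.376] F [ 0.6  0.1 -0.2] w 0.0118
axes xyz cols
 [[ 0.007  0.982 -0.191]
 [-0.034 -0.191 -0.981]
 [-0.999  0.013  0.032]]
caps 201 [-0.0307 -0.0074  0.0278] [0.0605 0.0665 0.069 ]
flat 188 [-0.1053 -0.0796 -0.0561] [0.0102 0.0127 0.0203]
handle 75 [-0.1257 -0.1224 -0.1166] [0.0521 0.0665 0.069 ]
pitch [-0.04754699  0.00928076]
s0 grip z 279 [0.3158 0.3339 0.3401] -0.1071
s9 grip z 274 [0.3161 0.3333 0.3399] -0.1073
d0 grip z 214 [0.3149 0.333  0.3393] -0.097
d9 grip z 215 [0.315  0.3326 0.3396] -0.0973
0.018 0.018 23 [0.061  0.0657 0.0665]
0.018 -0.018 27 [0.0606 0.0653 0.0675]
-0.018 0.018 24 [0.0612 0.0656 0.0672]
-0.018 -0.018 27 [0.0637 0.0668 0.0673]
```

View pics/c9.png

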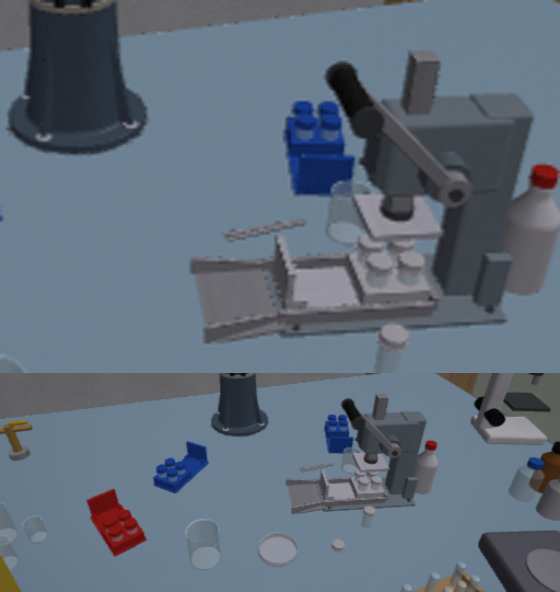

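```bash
python3 -c "
from h import *
print(workorder.hand_in())"
```

```text
the job is handed in; nothing more can be done
None
```

The tray is seated in the press with all four caps pressed home, and the job is handed in at about 20 s of the 72 s allowed.

**What I did:** I pinched the tray's handle to line it up with the ramp, then pushed it up with the fingertips until its rear edge dropped behind the lip. I pressed the lever to its stop with the fingertips straddling the grip, and eased it back at about 0.6 rad/s on average, keeping contact all the way to rest.

**Last checks:**
- **Tray:** it lies level in the nest, its top surface about 11.4 mm above the bench by the wrist camera, against 12 mm expected.
- **Lever at the stop:** the top of the pressing plate was at 76–77 mm (76.5 expected), with 48 N on the fingertips. The angle worked out from the arm's pose was 1.18 rad rather than 1.20, which I put down to my error in locating the press.
- **Caps:** all four tops measured 65–67 mm above the bench, against 66 mm when home.
- **Lever at rest:** the grip is back within 1 mm of its starting height.
- **Bystanders:** they look unmoved in the last picture; I did not measure their positions.

**What disagreed:** during the push the tray's rear briefly hung above the lip, jammed between the fingers and the back stop. It dropped in when I backed the fingers off. My estimate of the press's position along its x may be off by a few millimetres.

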